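Roll the paint tin up onto the mixing rollers

ROBOT

A 6-joint arm with a two-finger parallel gripper is mounted at the origin on the work surface. World frame = base frame: x ahead of the robot, y to its left, z up, the work surface at z = 0. Lengths are in m, angles in rad, forces in N, time in s.
With the tool pointing down it reaches from about 0.35 to 0.775 m from the base axis. Payload 7.3 kg.
Tool frame: the origin (TCP) lies at the very end of the fingers, on their centre line; the grasp point (between the pads) lies 19 mm behind it (robot.hold_point_z is the distance from the TCP to the grasp point, in m); z points along the fingers, y is the direction in which the jaws open and shut (so a half turn about z gives the same grasp; the last joint's range is limited). The gripper opens to 92 mm and grips with 3 to 60 N. Pads are 19 mm wide; open, the fingers measure 130 mm over their backs; the gripper's body (75 mm by 190 mm) begins 47 mm behind the grasp point.
Start: joints at [1.122, 0.342, 1.524, -0, 1.275, -0.146], TCP at [0.157, 0.501, 0.227] pointing down, gripper open.
Joint ranges: [-2.53, 2.53], [-0.77, 2.02], [0.04, 2.7], [-1, 4.14], [0.28, 2.66], [-3.11, 3.11]. Speed limits (rad/s): [2.57, 2.57, 3.14, 3.14, 3.14, 3.14].

INTERFACE

Orientations are given as [roll, pitch, yaw] about the fixed x, y, z axes, in that order (R = Rz(yaw) Ry(pitch) Rx(roll)).
In Python, from cell import monitor, viewer, robot gives the robot as it stands.
- The arm moves only by the tool move_arm, never from a script. Its argument "deltas" is a list of rows, each an object of numbers: "x", "y", "z": the shift along the tool's x, y, z in m; "wx", "wy", "wz": the turn, a rotation vector about the tool's x, y, z in degrees; "hand": the opening, from 0 (shut) to 1 (fully open). In form: [{"x": .., "y": .., "z": .., "wx": .., "wy": .., "wz": .., "hand": ..}, ...]. A call has 1 to 8 rows; each row is the pose to reach, as a shift and turn from the pose commanded when the call began, along the tool's axes at that moment; what a row does not reach only later rows make up. A row lasts 1/8 s, in which the tool goes at most 62.5 mm and 10.7 degrees, less where a joint would pass 70% of its speed; a pose out of reach is approached as far as the arm can. A call with a gripper value outside its range is refused whole. The fingers move at their own pace and stop on an object; "grip_force" is the grip in N (left out, the last holds). Time passes only in rows, so rows that repeat a pose let the fingers close. It gives the time, the measured TCP pose, the force and the opening at its end, in the units of the state.
- monitor.observe(): the state, without advancing time (a new reading comes with each control period).
- viewer.read_camera(name): name is "scene" or "side" or "wrist"; returns the picture (480x640x3 uint8, red, green, blue); there is no depth.
- viewer.camera_params(name): a dict with "camera_matrix" (3x3 intrinsics, pixels), "R" (3x3) and "t" (3): a world point X has camera coordinates R X + t. Camera axes: x right, y down, z forward; pixel columns grow to the right and rows downward; lengths in m; the calibration is good to about 2 mm. A picture is of the moment at which its call begins: read the wrist's pose just before it. camera_params takes no time and is no camera call; for the wrist camera it gives the pose at the moment of the call.
- robot.hand_in(): hands the job in, once; it reports no verdict.
The state is a dict: "time": time; "qpos": joint angles; "qvel": joint speeds; "joint_efforts": joint torques, N m; "tool_pos": TCP position; "tool_rot": TCP orientation; "contact_force": force on the tool from outside, world axes, zero at the start; "torque": the same for the moment, N m; "opening": finger opening in m.
Only numpy, scipy, OpenCV 4.12 (cv2) and the standard library are available. Lean on these libraries where they do the work, as an engineer would, in place of code of your own. Each camera call takes 0.05 s, during which the arm holds its last target. There are 200 camera calls.

TASK

With the fingertips, push the blue paint tin that lies on its side up the plywood ramp until it drops between the two rubber rollers against the yellow stop, then come away and leave it lying there. Push slowly with the fingers behind it all the way: it must not run free or roll back down the ramp, and it must not be gripped or lifted. Leave the spray bottle, the jar and the small can where they stand.

Things in the scene. Friction and masses are not known exactly. Their poses are not given: they have to be found in the camera images.
- stand: Fixed tin-roller stand, 280 mm long (its x), 124 mm wide. Origin: centre of its underside, on the table; z up, x points level up the ramp towards the stop (the way the tin is pushed). A grey motor box, 55 mm high, stands beside the rollers on the +y side (x 57 to 132 mm, out to y 107 mm); grey side plates 48 mm high flank the rollers at y = +/-54 to 62 mm.
- ramp: The stand's plywood ramp, 186 mm long, 124 mm wide. Origin: middle of its lower edge, on its top surface (x -130, z 12 mm in the stand's frame); x runs up the slope (0.12 rad), z square to it. Side guides at y = +/-54 to 62 mm are 10 mm high. A steel lip 6 mm high at x = 16 to 24 mm holds the tin at the foot: it starts with its centre at x 45, z 40 mm.
- tin: Paint tin on its side: blue with a white band and bare metal ends, a plain cylinder 80 mm in diameter, 100 mm long, 0.28 to 0.56 kg, smooth. Origin at its centre; y is the cylinder's axis (x and z turn as it rolls). 4 mm of play to each side guide. Let go on the ramp it rolls back. Its centre rises from x -90, z 57 mm (stand's frame) straight to x 61, z 75 mm at the first roller.
- roller (a point): Middle of the first rubber roller's axis at the top of the ramp, 66 mm beyond the stand's origin, 25.5 mm above the table. Roller 20 mm in diameter, axis along the stand's y, does not turn. A second one like it lies 40 mm farther. Once past the first, the tin sinks 4 mm between them by itself and stays.
- stop (a point): Point on the near face of the upright yellow stop board, 126 mm beyond the stand's origin; the board is 124 mm wide, 85 mm high from the table. The seated tin lies against it (within 1 mm).
- seat (a point): Where the tin's centre ends up: 86 mm beyond the stand's origin along the stand's x, 71 mm above the table, between the two rollers.
- spray: Bystander: orange spray bottle standing upright, 56 mm diameter, 150 mm tall. Origin: centre of its underside.
- jar: Bystander: amber glass jar with a black lid, 66 mm diameter, 85 mm tall. Origin: centre of its underside.
- can: Bystander: small upright can with a green label, 60 mm diameter, 70 mm tall. Origin: centre of its underside.
Mind the look-alikes: they are no part of the job. Leave any pink look-alike of the tin alone.

How it is judged:
By the outcome, as a careful person would: the job done as asked, in the order asked, and still so for the second after the job is handed in, with the robot touching nothing.
It also fails if it takes over 42 s, if anything falls off the work surface, if the arm or the gripper's body presses on something with over 40 N, if the wrist force passes 120 N, or if a joint passes its speed limit or range.

## Working session

There is one attempt and no reset: what is moved stays moved. The work goes in short steps, Python scripts to look and compute and a tool call to move; the robot and the scene stay as the last step left them, time stands still between calls to the robot, and variables do not carry over. Pictures are saved under pics/ and viewed, about 8 in all and at most 12, crops included, and the job is handed in when it is done.

Besides the shell and the picture viewer there is one more tool, called after "Call:" as name(argument=value, ...) on one line, values as JSON. move_arm: Moves the arm, as the interface text tells. Its arguments: {"type":"object","properties":{"deltas":{"type":"array","items":{"type":"object","properties":{"x":{"type":"number"},"y":{"type":"number"},"z":{"type":"number"},"wx":{"type":"number"},"wy":{"type":"number"},"wz":{"type":"number"},"hand":{"type":"number"}}}},"grip_force":{"type":"number"}},"required":["deltas"]}

```bash
mkdir -p pics; ls
python3 - <<'E'
from cell import monitor, viewer, robot
import cv2
for n in ("scene","side"):
    cv2.imwrite(f"pics/{n}0.png", viewer.read_camera(n)[:,:,::-1])
    p=viewer.camera_params(n); print(n,p)
s=monitor.observe(); print(s)
E
```

```text
pics
scene {'camera_matrix': array([[473.25973124,   0.        , 322.48769787],
       [  0.        , 473.25973124, 233.6305327 ],
       [  0.        ,   0.        ,   1.        ]]), 'R': array([[ 0.86536609,  0.50093856,  0.01421615],
       [ 0.29207599, -0.48110067, -0.82657955],
       [-0.40722617,  0.71944611, -0.56264033]]), 't': array([-0.51863343, -0.09609825,  1.04872682])}
side {'camera_matrix': array([[496.61871368,   0.        , 321.53775561],
       [  0.        , 496.61871368, 235.48878881],
       [  0.        ,   0.        ,   1.        ]]), 'R': array([[ 0.92841805, -0.37143053, -0.0089046 ],
       [-0.2604593 , -0.63357176, -0.72852439],
       [ 0.26495449,  0.67869447, -0.68496199]]), 't': array([-0.5185367 ,  0.2530091 ,  0.90959527])}
{'time': 0.1, 'qpos': array([ 1.12201057e+00,  3.42658253e-01,  1.52487611e+00,  6.81317965e-06,
        1.27540099e+00, -1.45985991e-01]), 'qvel': array([-6.91958632e-04, -1.42005450e-03, -2.40957175e-03, -1.81869833e-03,
       -2.16583375e-05,  3.79508797e-04]), 'joint_efforts': array([ 2.90104872e-03, -4.32003808e+01, -2.44694084e+01,  7.20033492e-02,
        5.25138946e-02, -2.58275441e-05]), 'tool_pos': array([0.1563714 , 0.50081315, 0.2261276 ]), 'tool_rot': array([-3.14026518e+00, -2.01766119e-04,  2.83879077e+00]), 'contact_force': array([0.09695156, 0.12640417, 0.36007757]), 'torque': array([-0.0119263 ,  0.02791391, -0.02779383]), 'opening': 0.0917146872682069}
```

View pics/scene0.png

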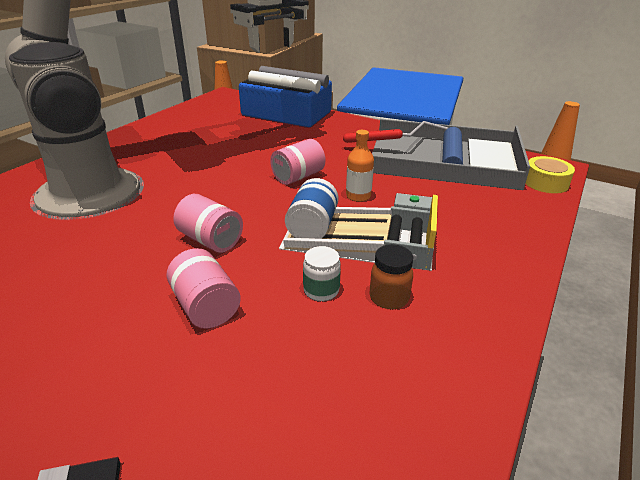

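View pics/side0.png

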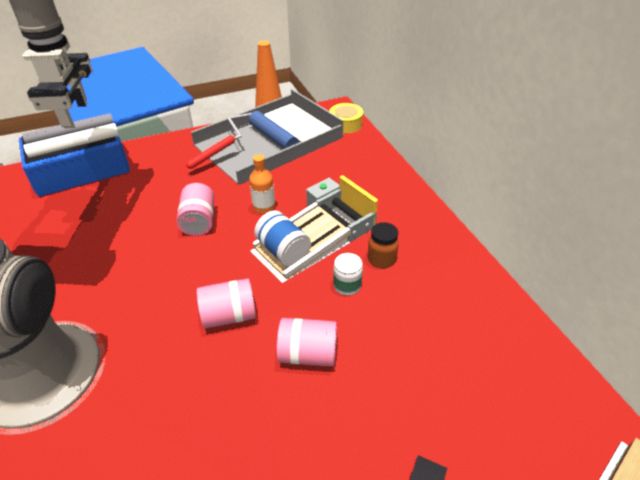

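The candidates are: blue tin at scene (312,208) / side (282,237), which matches blue with a white band, on the ramp. The pink look-alikes are at scene (300,160), (208,222) and (203,288), and the blue roller at (453,145) is not it. I'll check the blue one in close crops.

Run:
```python
import cv2
a=cv2.imread("pics/scene0.png")[170:310,270:450]; cv2.imwrite("pics/c1.png",cv2.resize(a,None,fx=4,fy=4,interpolation=cv2.INTER_CUBIC))
a=cv2.imread("pics/side0.png")[150:300,240:410]; cv2.imwrite("pics/c2.png",cv2.resize(a,None,fx=4,fy=4,interpolation=cv2.INTER_CUBIC))
```

```text
(no output)
```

View pics/c1.png

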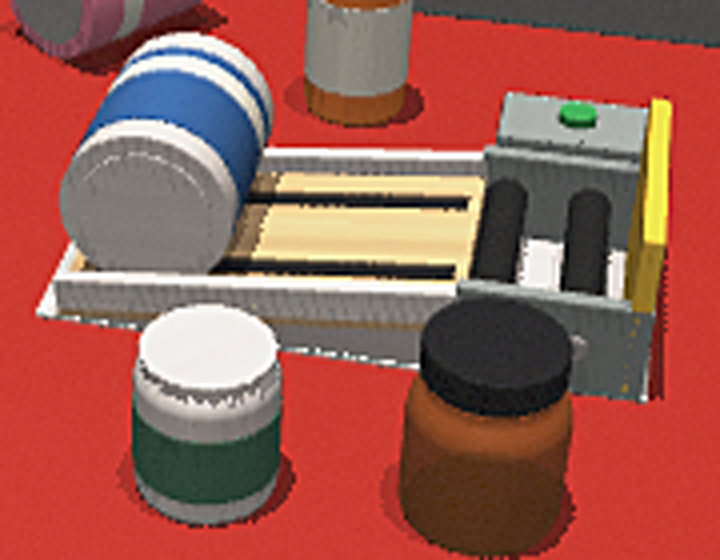

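View pics/c2.png

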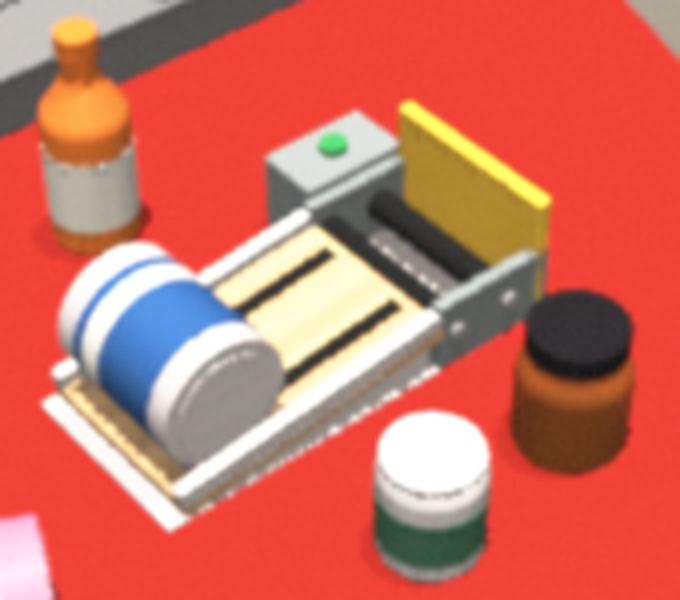

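Both crops show the blue tin with its white band and bare end at the ramp foot. Its near end centre is at about (145,212) in c1 and (222,403) in c2. The stop is at upper right, with the can and jar on the stand's -y side. Next I fit the stand pose.

```bash
cat > h.py <<'E'
import numpy as np
from cell import viewer
def proj(n,X,P={}):
    p=P.setdefault(n,viewer.camera_params(n)); c=np.atleast_2d(X)@p["R"].T+p["t"]; c=c@p["camera_matrix"].T; return c[:,:2]/c[:,2:]
def ray(n,uv,z):
    p=viewer.camera_params(n); d=p["R"].T@np.linalg.solve(p["camera_matrix"],[*uv,1]); o=-p["R"].T@p["t"]; return o+d*(z-o[2])/d[2]
def sc(u,v): return (270+u/4,170+v/4)
def sd(u,v): return (240+u/4,150+v/4)
E
python3 - <<'E'
from h import *
from scipy.optimize import least_squares
F=[("side",sd(45,402),(-140,62,0)),("side",sd(170,528),(-140,-62,0)),("scene",sc(38,313),(-140,-62,0)),("scene",sc(648,400),(140,-62,0)),
("side",sd(402,110),(126,62,85)),("side",sd(545,207),(126,-62,85)),("scene",sc(653,102),(126,62,85)),("scene",sc(640,242),(126,-62,85)),
("side",sd(222,403),(-90,-50,57)),("scene",sc(145,212),(-90,-50,57)),("side",sd(338,225),(66,54,35.5))]
def W(q,X):
    c,s=np.cos(q[2]),np.sin(q[2]); return np.array([[c,-s,0],[s,c,0],[0,0,1]])@(np.array(X)/1e3)+[q[0],q[1],0]
def f(q): return np.concatenate([proj(n,W(q,X))[0]-uv for n,uv,X in F])
r=min((least_squares(f,[.6,0,y],loss="soft_l1") for y in (-1,0,1)),key=lambda r:r.cost)
print(r.x,r.cost); print(f(r.x).reshape(-1,2).round(1))
for X in [(-90,0,57),(86,0,71),(-210,0,100)]: print(X,W(r.x,X).round(4))
for k,a,b,z in [("can",sc(208,348),sd(432,450),.07),("jar",sc(495,315),sd(578,322),.085),("spraybase",sc(358,105),sd(90,232),0)]:
    for n,u in(("scene",a),("side",b)):
        w=ray(n,u,z); c,s=np.cos(r.x[2]),np.sin(r.x[2]); d=w[:2]-r.x[:2]
        print(k,n,w[:2].round(3),"stand",(d@[c,s]).round(3),(d@[-s,c]).round(3))
E
```

```text
[0.59988284 0.1383575  0.28748537] 5.568582591463909
[[-0.2  0.8]
 [-0.4  1.2]
 [-0.5 -0.5]
 [-0.2  1.6]
 [ 0.5 -0.1]
 [-0.2  1.1]
 [ 0.8 -1.2]
 [ 0.7 -0.4]
 [ 1.   0.2]
 [ 0.3 -0.7]
 [-0.9 -1.4]]
(-90, 0, 57) [0.5136 0.1128 0.057 ]
(86, 0, 71) [0.6824 0.1627 0.071 ]
(-210, 0, 100) [0.3985 0.0788 0.1   ]
can scene [ 0.612 -0.025] stand -0.035 -0.16
can side [ 0.61  -0.019] stand -0.035 -0.153
jar scene [0.707 0.034] stand 0.073 -0.13
jar side [0.714 0.025] stand 0.077 -0.141
spraybase scene [0.525 0.291] stand -0.028 0.167
spraybase side [0.517 0.296] stand -0.035 0.174
```

```bash
cat >> h.py <<'E'
from cell import monitor
from scipy.spatial.transform import Rotation as Ro
S=np.array([.600,.1384]); YAW=.2875
def st(x,y,z):
    c,s=np.cos(YAW),np.sin(YAW); return np.array([S[0]+c*x-s*y,S[1]+s*x+c*y,z])
def inst(p):
    c,s=np.cos(YAW),np.sin(YAW); d=np.array(p[:2])-S; return np.array([d@[c,s],d@[-s,c],p[2]])
def to(x,y,z):
    o=monitor.observe(); R=Ro.from_euler("xyz",o["tool_rot"]); T=Ro.from_euler("xyz",[np.pi,0,YAW+np.pi])
    print("t",o["time"],"stand",inst(o["tool_pos"]).round(4),"F",o["contact_force"].round(1),"delta",R.inv().apply(st(x,y,z)-o["tool_pos"]).round(4),"rot",np.degrees((R.inv()*T).as_rotvec()).round(2))
E
python3 - <<'E'
from h import *
to(-.18,0,.2)
print(st(-.18,0,.2))
for uv in [(195,212),(226,305),(307,343)]: w=ray("side",uv,.04); print("pink",w.round(3),inst(w).round(3))
E
```

```text
t 0.1 stand [-0.3227  0.4733  0.2261] F [0.1 0.1 0.4] delta [-0.382  -0.3138  0.0265] rot [-7.000e-02 -3.000e-02 -3.382e+01]
[0.42738796 0.08735997 0.2       ]
pink [0.354 0.296 0.04 ] [-0.191  0.22   0.04 ]
pink [ 0.355 -0.007  0.04 ] [-0.276 -0.07   0.04 ]
pink [ 0.471 -0.149  0.04 ] [-0.206 -0.239  0.04 ]
```

Call:
move_arm(deltas=[{"x": -0.048, "y": -0.039, "z": 0.003, "wz": -4.2, "hand": 0.54}, {"x": -0.096, "y": -0.078, "z": 0.006, "wz": -8.5, "hand": 0.54}, {"x": -0.143, "y": -0.118, "z": 0.009, "wz": -12.7, "hand": 0.54}, {"x": -0.191, "y": -0.157, "z": 0.013, "wz": -17, "hand": 0.54}, {"x": -0.239, "y": -0.196, "z": 0.016, "wz": -21.2, "hand": 0.54}, {"x": -0.287, "y": -0.235, "z": 0.02, "wz": -25.4, "hand": 0.54}, {"x": -0.334, "y": -0.275, "z": 0.023, "wz": -29.6, "hand": 0.54}, {"x": -0.382, "y": -0.314, "z": 0.026, "wz": -33.8, "hand": 0.54}])

```text
schema error: expected keys x, y, z, wx, wy, wz, hand
```

Run:
```python
from h import *
to(-.175,0,.046); print(monitor.observe()["opening"],monitor.observe()["qpos"].round(2))
```

```text
t 0.1 stand [-0.3227  0.4733  0.2261] F [0.1 0.1 0.4] delta [-0.3862 -0.3108  0.1805] rot [-7.000e-02 -3.000e-02 -3.382e+01]
0.0917146872682069 [ 1.12  0.34  1.52  0.    1.28 -0.15]
```

All keys are required.

Call:
move_arm(deltas=[{"x": -0.048, "y": -0.039, "z": 0.003, "wx": 0, "wy": 0, "wz": -4.2, "hand": 0.54}, {"x": -0.096, "y": -0.078, "z": 0.006, "wx": 0, "wy": 0, "wz": -8.5, "hand": 0.54}, {"x": -0.143, "y": -0.118, "z": 0.009, "wx": 0, "wy": 0, "wz": -12.7, "hand": 0.54}, {"x": -0.191, "y": -0.157, "z": 0.013, "wx": 0, "wy": 0, "wz": -17, "hand": 0.54}, {"x": -0.239, "y": -0.196, "z": 0.016, "wx": 0, "wy": 0, "wz": -21.2, "hand": 0.54}, {"x": -0.287, "y": -0.235, "z": 0.02, "wx": 0, "wy": 0, "wz": -25.4, "hand": 0.54}, {"x": -0.334, "y": -0.275, "z": 0.023, "wx": 0, "wy": 0, "wz": -29.6, "hand": 0.54}, {"x": -0.382, "y": -0.314, "z": 0.026, "wx": 0, "wy": 0, "wz": -33.8, "hand": 0.54}])

```text
time: 1.1
tool_pos: [0.4282, 0.0856, 0.2006]
tool_rot: [3.141, 0.0, -2.852]
contact_force: [1.1, 1.0, 0.1]
opening: 0.0495
```

Run:
```python
from h import *
to(-.175,0,.046); print(monitor.observe()["opening"],monitor.observe()["qpos"].round(2))
```

```text
t 1.1 stand [-0.1798 -0.0019  0.2006] F [1.1 1.  0.1] delta [-0.0047  0.0019  0.1546] rot [0.01 0.   0.1 ]
0.04953891471333371 [ 0.02  0.21  1.79  0.    1.14 -1.84]
```

Call:
move_arm(deltas=[{"x": 0, "y": 0.002, "z": 0.04, "wx": 0, "wy": 0, "wz": 0.1, "hand": 0.54}, {"x": 0, "y": 0.002, "z": 0.08, "wx": 0, "wy": 0, "wz": 0.1, "hand": 0.54}, {"x": 0, "y": 0.002, "z": 0.12, "wx": 0, "wy": 0, "wz": 0.1, "hand": 0.54}, {"x": 0, "y": 0.002, "z": 0.145, "wx": 0, "wy": 0, "wz": 0.1, "hand": 0.54}, {"x": 0, "y": 0.002, "z": 0.155, "wx": 0, "wy": 0, "wz": 0.1, "hand": 0.54}, {"x": 0, "y": 0.002, "z": 0.155, "wx": 0, "wy": 0, "wz": 0.1, "hand": 0.54}])

```text
time: 1.85
tool_pos: [0.4268, 0.0895, 0.0456]
tool_rot: [3.141, -0.001, -2.856]
contact_force: [-0.0, -0.7, 0.6]
opening: 0.0496
```

Run:
```python
from h import *
import cv2
to(-.14,0,.046)
a=viewer.read_camera("scene")[130:280,230:450,::-1]; b=viewer.read_camera("side")[150:300,180:400,::-1]
cv2.imwrite("pics/p3.png",cv2.resize(np.vstack([a,b]),None,fx=2,fy=2,interpolation=cv2.INTER_CUBIC))
```

```text
t 1.85 stand [-0.1799  0.0022  0.0456] F [-0.  -0.7  0.6] delta [-0.04   -0.0021 -0.0005] rot [ 0.02 -0.05 -0.12]
```

View pics/p3.png

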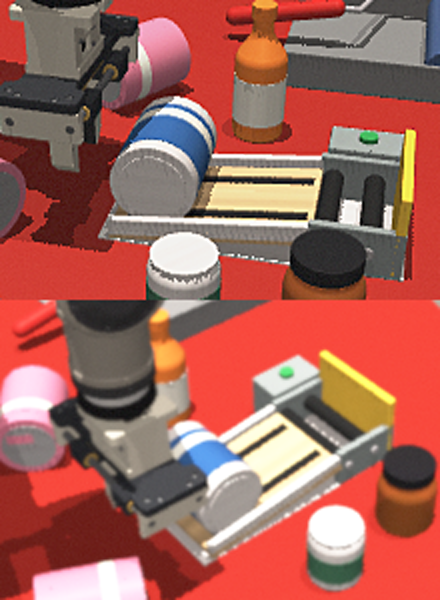

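The two views show the fingers upright behind the blue tin, touching nothing. Now I close in and start the slow push.

Call:
move_arm(deltas=[{"x": -0.012, "y": -0.002, "z": 0, "wx": 0, "wy": 0, "wz": -0.1, "hand": 0.54}, {"x": -0.024, "y": -0.002, "z": 0, "wx": 0, "wy": 0, "wz": -0.1, "hand": 0.54}, {"x": -0.034, "y": -0.002, "z": 0, "wx": 0, "wy": 0, "wz": -0.1, "hand": 0.54}, {"x": -0.036, "y": -0.002, "z": 0, "wx": 0, "wy": 0, "wz": -0.1, "hand": 0.54}, {"x": -0.038, "y": -0.002, "z": 0, "wx": 0, "wy": 0, "wz": -0.1, "hand": 0.54}, {"x": -0.04, "y": -0.002, "z": 0, "wx": 0, "wy": 0, "wz": -0.1, "hand": 0.54}, {"x": -0.042, "y": -0.002, "z": 0, "wx": 0, "wy": 0, "wz": -0.1, "hand": 0.54}, {"x": -0.044, "y": -0.002, "z": 0, "wx": 0, "wy": 0, "wz": -0.1, "hand": 0.54}])

```text
time: 2.95
tool_pos: [0.4697, 0.0999, 0.0457]
tool_rot: [3.141, -0.0, -2.854]
contact_force: [-1.7, -0.7, 0.3]
opening: 0.0495
```

Run:
```python
from h import *
to(-.14,0,.046)
```

```text
t 2.95 stand [-0.1358  0.      0.0457] F [-1.7 -0.7  0.3] delta [ 0.0042 -0.     -0.0003] rot [ 0.01 -0.01 -0.02]
```

Contact confirmed: about 1.8 N directly against the push. I'll continue at about 20 mm/s along the slope.

Call:
move_arm(deltas=[{"x": -0.0025, "y": 0, "z": -0.0003, "wx": 0, "wy": 0, "wz": 0, "hand": 0.54}, {"x": -0.005, "y": 0, "z": -0.0006, "wx": 0, "wy": 0, "wz": 0, "hand": 0.54}, {"x": -0.0075, "y": 0, "z": -0.0009, "wx": 0, "wy": 0, "wz": 0, "hand": 0.54}, {"x": -0.01, "y": 0, "z": -0.0012, "wx": 0, "wy": 0, "wz": 0, "hand": 0.54}, {"x": -0.0125, "y": 0, "z": -0.0015, "wx": 0, "wy": 0, "wz": 0, "hand": 0.54}, {"x": -0.015, "y": 0, "z": -0.0018, "wx": 0, "wy": 0, "wz": 0, "hand": 0.54}, {"x": -0.0175, "y": 0, "z": -0.0021, "wx": 0, "wy": 0, "wz": 0, "hand": 0.54}, {"x": -0.02, "y": 0, "z": -0.0024, "wx": 0, "wy": 0, "wz": 0, "hand": 0.54}])

```text
time: 3.95
tool_pos: [0.4891, 0.1056, 0.0481]
tool_rot: [3.141, 0.0, -2.855]
contact_force: [-1.2, 0.0, 1.0]
opening: 0.0499
```

Call:
move_arm(deltas=[{"x": -0.0025, "y": 0, "z": -0.0003, "wx": 0, "wy": 0, "wz": 0, "hand": 0.54}, {"x": -0.005, "y": 0, "z": -0.0006, "wx": 0, "wy": 0, "wz": 0, "hand": 0.54}, {"x": -0.0075, "y": 0, "z": -0.0009, "wx": 0, "wy": 0, "wz": 0, "hand": 0.54}, {"x": -0.01, "y": 0, "z": -0.0012, "wx": 0, "wy": 0, "wz": 0, "hand": 0.54}, {"x": -0.0125, "y": 0, "z": -0.0015, "wx": 0, "wy": 0, "wz": 0, "hand": 0.54}, {"x": -0.015, "y": 0, "z": -0.0018, "wx": 0, "wy": 0, "wz": 0, "hand": 0.54}, {"x": -0.0175, "y": 0, "z": -0.0021, "wx": 0, "wy": 0, "wz": 0, "hand": 0.54}, {"x": -0.02, "y": 0, "z": -0.0024, "wx": 0, "wy": 0, "wz": 0, "hand": 0.54}])

```text
time: 4.95
tool_pos: [0.5083, 0.1113, 0.0505]
tool_rot: [3.142, 0.0, -2.855]
contact_force: [-0.7, 0.1, 0.9]
opening: 0.0494
```

Run:
```python
from h import *
import cv2
to(-.1,0,.05)
a=viewer.read_camera("scene")[130:280,230:450,::-1]; b=viewer.read_camera("side")[150:300,180:400,::-1]
cv2.imwrite("pics/p4.png",cv2.resize(np.vstack([a,b]),None,fx=2,fy=2,interpolation=cv2.INTER_CUBIC))
```

```text
t 4.95 stand [-0.0957 -0.      0.0505] F [-0.7  0.1  0.9] delta [0.0043 0.     0.0005] rot [ 0.    0.   -0.02]
```

View pics/p4.png

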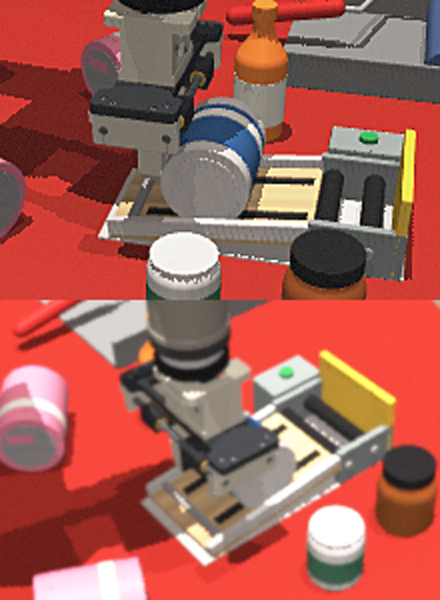

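The tin rolls up square against the fingers, with clearance to everything else. Continuing.

Call:
move_arm(deltas=[{"x": -0.0025, "y": 0, "z": -0.0003, "wx": 0, "wy": 0, "wz": 0, "hand": 0.54}, {"x": -0.005, "y": 0, "z": -0.0006, "wx": 0, "wy": 0, "wz": 0, "hand": 0.54}, {"x": -0.0075, "y": 0, "z": -0.0009, "wx": 0, "wy": 0, "wz": 0, "hand": 0.54}, {"x": -0.01, "y": 0, "z": -0.0012, "wx": 0, "wy": 0, "wz": 0, "hand": 0.54}, {"x": -0.0125, "y": 0, "z": -0.0015, "wx": 0, "wy": 0, "wz": 0, "hand": 0.54}, {"x": -0.015, "y": 0, "z": -0.0018, "wx": 0, "wy": 0, "wz": 0, "hand": 0.54}, {"x": -0.0175, "y": 0, "z": -0.0021, "wx": 0, "wy": 0, "wz": 0, "hand": 0.54}, {"x": -0.02, "y": 0, "z": -0.0024, "wx": 0, "wy": 0, "wz": 0, "hand": 0.54}])

```text
time: 6.05
tool_pos: [0.5275, 0.1169, 0.0529]
tool_rot: [3.142, 0.0, -2.854]
contact_force: [-0.3, -0.3, 0.7]
opening: 0.0493
```

Call:
move_arm(deltas=[{"x": -0.0025, "y": 0, "z": -0.0003, "wx": 0, "wy": 0, "wz": 0, "hand": 0.54}, {"x": -0.005, "y": 0, "z": -0.0006, "wx": 0, "wy": 0, "wz": 0, "hand": 0.54}, {"x": -0.0075, "y": 0, "z": -0.0009, "wx": 0, "wy": 0, "wz": 0, "hand": 0.54}, {"x": -0.01, "y": 0, "z": -0.0012, "wx": 0, "wy": 0, "wz": 0, "hand": 0.54}, {"x": -0.0125, "y": 0, "z": -0.0015, "wx": 0, "wy": 0, "wz": 0, "hand": 0.54}, {"x": -0.015, "y": 0, "z": -0.0018, "wx": 0, "wy": 0, "wz": 0, "hand": 0.54}, {"x": -0.0175, "y": 0, "z": -0.0021, "wx": 0, "wy": 0, "wz": 0, "hand": 0.54}, {"x": -0.02, "y": 0, "z": -0.0024, "wx": 0, "wy": 0, "wz": 0, "hand": 0.54}])

```text
time: 7.05
tool_pos: [0.5466, 0.1226, 0.0554]
tool_rot: [3.142, 0.0, -2.854]
contact_force: [-1.9, -1.1, 0.6]
opening: 0.0497
```

Call:
move_arm(deltas=[{"x": -0.0025, "y": 0, "z": -0.0003, "wx": 0, "wy": 0, "wz": 0, "hand": 0.54}, {"x": -0.005, "y": 0, "z": -0.0006, "wx": 0, "wy": 0, "wz": 0, "hand": 0.54}, {"x": -0.0075, "y": 0, "z": -0.0009, "wx": 0, "wy": 0, "wz": 0, "hand": 0.54}, {"x": -0.01, "y": 0, "z": -0.0012, "wx": 0, "wy": 0, "wz": 0, "hand": 0.54}, {"x": -0.0125, "y": 0, "z": -0.0015, "wx": 0, "wy": 0, "wz": 0, "hand": 0.54}, {"x": -0.015, "y": 0, "z": -0.0018, "wx": 0, "wy": 0, "wz": 0, "hand": 0.54}, {"x": -0.0175, "y": 0, "z": -0.0021, "wx": 0, "wy": 0, "wz": 0, "hand": 0.54}, {"x": -0.02, "y": 0, "z": -0.0024, "wx": 0, "wy": 0, "wz": 0, "hand": 0.54}])

```text
time: 8.05
tool_pos: [0.5658, 0.1283, 0.0577]
tool_rot: [3.142, 0.0, -2.854]
contact_force: [-1.2, -0.1, 0.4]
opening: 0.0497
```

Call:
move_arm(deltas=[{"x": -0.0025, "y": 0, "z": -0.0003, "wx": 0, "wy": 0, "wz": 0, "hand": 0.54}, {"x": -0.005, "y": 0, "z": -0.0006, "wx": 0, "wy": 0, "wz": 0, "hand": 0.54}, {"x": -0.0075, "y": 0, "z": -0.0009, "wx": 0, "wy": 0, "wz": 0, "hand": 0.54}, {"x": -0.01, "y": 0, "z": -0.0012, "wx": 0, "wy": 0, "wz": 0, "hand": 0.54}, {"x": -0.0125, "y": 0, "z": -0.0015, "wx": 0, "wy": 0, "wz": 0, "hand": 0.54}, {"x": -0.015, "y": 0, "z": -0.0018, "wx": 0, "wy": 0, "wz": 0, "hand": 0.54}, {"x": -0.0175, "y": 0, "z": -0.0021, "wx": 0, "wy": 0, "wz": 0, "hand": 0.54}, {"x": -0.02, "y": 0, "z": -0.0024, "wx": 0, "wy": 0, "wz": 0, "hand": 0.54}])

```text
time: 9.05
tool_pos: [0.585, 0.1339, 0.0601]
tool_rot: [3.142, 0.0, -2.854]
contact_force: [-1.1, -0.0, 0.8]
opening: 0.0496
```

Run:
```python
from h import *
import cv2
to(0,0,.06)
a=viewer.read_camera("scene")[130:280,230:450,::-1]; b=viewer.read_camera("side")[150:300,180:400,::-1]
cv2.imwrite("pics/p5.png",cv2.resize(np.vstack([a,b]),None,fx=2,fy=2,interpolation=cv2.INTER_CUBIC))
```

```text
t 9.05 stand [-0.0156 -0.      0.0601] F [-1.1 -0.   0.8] delta [-0.0156  0.      0.0001] rot [ 0.    0.   -0.02]
```

View pics/p5.png

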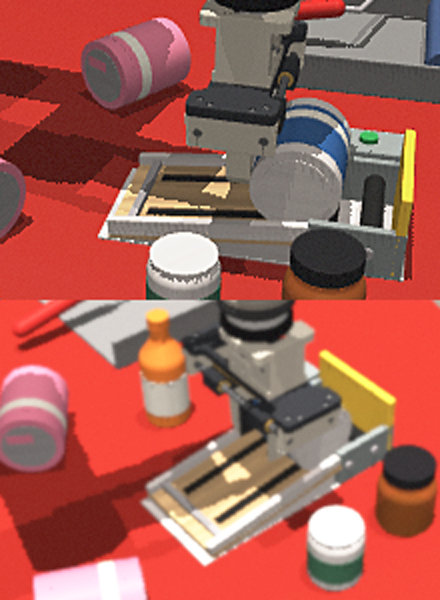

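Call:
move_arm(deltas=[{"x": -0.0025, "y": 0, "z": -0.0003, "wx": 0, "wy": 0, "wz": 0, "hand": 0.54}, {"x": -0.005, "y": 0, "z": -0.0006, "wx": 0, "wy": 0, "wz": 0, "hand": 0.54}, {"x": -0.0075, "y": 0, "z": -0.0009, "wx": 0, "wy": 0, "wz": 0, "hand": 0.54}, {"x": -0.01, "y": 0, "z": -0.0012, "wx": 0, "wy": 0, "wz": 0, "hand": 0.54}, {"x": -0.0125, "y": 0, "z": -0.0015, "wx": 0, "wy": 0, "wz": 0, "hand": 0.54}, {"x": -0.015, "y": 0, "z": -0.0018, "wx": 0, "wy": 0, "wz": 0, "hand": 0.54}, {"x": -0.0175, "y": 0, "z": -0.0021, "wx": 0, "wy": 0, "wz": 0, "hand": 0.54}, {"x": -0.02, "y": 0, "z": -0.0024, "wx": 0, "wy": 0, "wz": 0, "hand": 0.54}])

```text
time: 10.15
tool_pos: [0.6035, 0.1396, 0.0624]
tool_rot: [3.141, -0.001, -2.854]
contact_force: [-3.6, -1.1, 2.6]
opening: 0.0495
```

Call:
move_arm(deltas=[{"x": -0.0013, "y": 0, "z": 0, "wx": 0, "wy": 0, "wz": 0, "hand": 0.54}, {"x": -0.0025, "y": 0, "z": 0, "wx": 0, "wy": 0, "wz": 0, "hand": 0.54}, {"x": -0.0038, "y": 0, "z": 0, "wx": 0, "wy": 0, "wz": 0, "hand": 0.54}, {"x": -0.005, "y": 0, "z": 0, "wx": 0, "wy": 0, "wz": 0, "hand": 0.54}, {"x": -0.0063, "y": 0, "z": 0, "wx": 0, "wy": 0, "wz": 0, "hand": 0.54}, {"x": -0.0075, "y": 0, "z": 0, "wx": 0, "wy": 0, "wz": 0, "hand": 0.54}, {"x": -0.0088, "y": 0, "z": 0, "wx": 0, "wy": 0, "wz": 0, "hand": 0.54}, {"x": -0.01, "y": 0, "z": 0, "wx": 0, "wy": 0, "wz": 0, "hand": 0.54}])

```text
time: 11.15
tool_pos: [0.6139, 0.1425, 0.0626]
tool_rot: [3.142, 0.0, -2.854]
contact_force: [1.0, 0.1, 0.0]
opening: 0.0493
```

Call:
move_arm(deltas=[{"x": -0.0013, "y": 0, "z": 0, "wx": 0, "wy": 0, "wz": 0, "hand": 0.54}, {"x": -0.0025, "y": 0, "z": 0, "wx": 0, "wy": 0, "wz": 0, "hand": 0.54}, {"x": -0.0038, "y": 0, "z": 0, "wx": 0, "wy": 0, "wz": 0, "hand": 0.54}, {"x": -0.005, "y": 0, "z": 0, "wx": 0, "wy": 0, "wz": 0, "hand": 0.54}, {"x": -0.0063, "y": 0, "z": 0, "wx": 0, "wy": 0, "wz": 0, "hand": 0.54}, {"x": -0.0075, "y": 0, "z": 0, "wx": 0, "wy": 0, "wz": 0, "hand": 0.54}, {"x": -0.0088, "y": 0, "z": 0, "wx": 0, "wy": 0, "wz": 0, "hand": 0.54}, {"x": -0.01, "y": 0, "z": 0, "wx": 0, "wy": 0, "wz": 0, "hand": 0.54}])

```text
time: 12.15
tool_pos: [0.6233, 0.1452, 0.0625]
tool_rot: [3.142, -0.0, -2.854]
contact_force: [0.1, 0.7, -0.5]
opening: 0.0498
```

Run:
```python
from h import *
import cv2
to(0.036,0,.062)
a=viewer.read_camera("scene")[150:270,300:460,::-1]
cv2.imwrite("pics/p6.png",cv2.resize(a,None,fx=4,fy=4,interpolation=cv2.INTER_CUBIC))
```

```text
t 12.15 stand [ 0.0242 -0.      0.0625] F [ 0.1  0.7 -0.5] delta [-0.0118  0.      0.0005] rot [ 0.   -0.   -0.02]
```

View pics/p6.png

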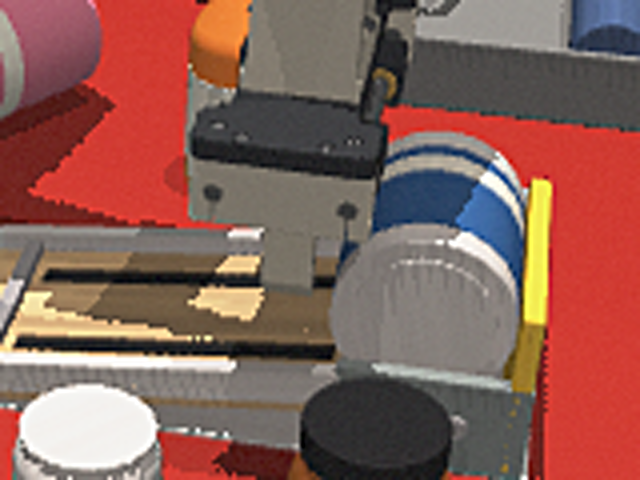

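The tin now lies against the yellow stop, with its edge at about (522,280), sunk between the rollers. The finger is a little behind it and the force is zero. I'll follow up gently to confirm it is seated.

Call:
move_arm(deltas=[{"x": -0.0015, "y": 0, "z": 0, "wx": 0, "wy": 0, "wz": 0, "hand": 0.54}, {"x": -0.003, "y": 0, "z": 0, "wx": 0, "wy": 0, "wz": 0, "hand": 0.54}, {"x": -0.0045, "y": 0, "z": 0, "wx": 0, "wy": 0, "wz": 0, "hand": 0.54}, {"x": -0.006, "y": 0, "z": 0, "wx": 0, "wy": 0, "wz": 0, "hand": 0.54}, {"x": -0.0075, "y": 0, "z": 0, "wx": 0, "wy": 0, "wz": 0, "hand": 0.54}, {"x": -0.009, "y": 0, "z": 0, "wx": 0, "wy": 0, "wz": 0, "hand": 0.54}, {"x": -0.0105, "y": 0, "z": 0, "wx": 0, "wy": 0, "wz": 0, "hand": 0.54}, {"x": -0.012, "y": 0, "z": 0, "wx": 0, "wy": 0, "wz": 0, "hand": 0.54}])

```text
time: 13.2
tool_pos: [0.6317, 0.1481, 0.0622]
tool_rot: [3.141, -0.007, -2.853]
contact_force: [-13.4, -2.9, 9.0]
opening: 0.0497
```

Call:
move_arm(deltas=[{"x": -0.0007, "y": 0, "z": 0, "wx": 0, "wy": 0, "wz": 0, "hand": 0.54}, {"x": -0.0014, "y": 0, "z": 0, "wx": 0, "wy": 0, "wz": 0, "hand": 0.54}, {"x": -0.002, "y": 0, "z": 0, "wx": 0, "wy": 0, "wz": 0, "hand": 0.54}])

```text
time: 13.58
tool_pos: [0.6318, 0.1482, 0.0621]
tool_rot: [3.141, -0.012, -2.853]
contact_force: [-18.6, -4.8, 11.4]
opening: 0.0492
```

It is blocked firmly at 19 N, so the tin is hard against the stop. Backing away slowly, then up.

Call:
move_arm(deltas=[{"x": 0.003, "y": 0, "z": 0, "wx": 0, "wy": 0, "wz": 0, "hand": 0.54}, {"x": 0.006, "y": 0, "z": 0, "wx": 0, "wy": 0, "wz": 0, "hand": 0.54}, {"x": 0.012, "y": 0, "z": 0, "wx": 0, "wy": 0, "wz": 0, "hand": 0.54}, {"x": 0.022, "y": 0, "z": 0, "wx": 0, "wy": 0, "wz": 0, "hand": 0.54}, {"x": 0.04, "y": 0, "z": 0, "wx": 0, "wy": 0, "wz": 0, "hand": 0.54}, {"x": 0.065, "y": 0, "z": 0, "wx": 0, "wy": 0, "wz": 0, "hand": 0.54}, {"x": 0.09, "y": 0, "z": -0.02, "wx": 0, "wy": 0, "wz": 0, "hand": 0.54}, {"x": 0.1, "y": 0, "z": -0.06, "wx": 0, "wy": 0, "wz": 0, "hand": 0.54}])

```text
time: 14.58
tool_pos: [0.5379, 0.1203, 0.1217]
tool_rot: [3.141, -0.005, -2.855]
contact_force: [0.2, 0.3, -0.1]
opening: 0.0499
```

Call:
move_arm(deltas=[{"x": 0.01, "y": 0, "z": -0.04, "wx": 0, "wy": 0, "wz": 0, "hand": 0.54}, {"x": 0.03, "y": 0, "z": -0.08, "wx": 0, "wy": 0, "wz": 0, "hand": 0.54}, {"x": 0.05, "y": 0, "z": -0.11, "wx": 0, "wy": 0, "wz": 0, "hand": 0.54}, {"x": 0.05, "y": 0, "z": -0.12, "wx": 0, "wy": 0, "wz": 0, "hand": 0.54}, {"x": 0.05, "y": 0, "z": -0.12, "wx": 0, "wy": 0, "wz": 0, "hand": 0.54}, {"x": 0.05, "y": 0, "z": -0.12, "wx": 0, "wy": 0, "wz": 0, "hand": 0.54}])

```text
time: 15.32
tool_pos: [0.4927, 0.1067, 0.241]
tool_rot: [3.141, -0.002, -2.854]
contact_force: [-0.2, -0.6, 0.3]
opening: 0.0494
```

Run:
```python
from h import *
import cv2
to(0,0,.2)
a=viewer.read_camera("scene")[170:310,270:450,::-1]; b=viewer.read_camera("side")[150:300,230:410,::-1]
im=np.vstack([a,b]).copy(); im=cv2.resize(im,None,fx=2,fy=2,interpolation=cv2.INTER_CUBIC)
e=st(.086,-.05,.071)
for n,o in(("scene",(270,170)),("side",(230,10))):
    u=(proj(n,e)[0]-o)*2; print(n,u); cv2.circle(im,tuple(int(i) for i in u),2,(0,0,255),-1)
cv2.imwrite("pics/p7.png",im)
```

```text
t 15.325 stand [-1.119e-01  1.000e-04  2.410e-01] F [-0.2 -0.6  0.3] delta [-1.12e-01 -1.00e-04  4.08e-02] rot [ 0.03 -0.12 -0.02]
scene [272.26829194 119.5737862 ]
side [258.18369998 404.19022042]
```

View pics/p7.png

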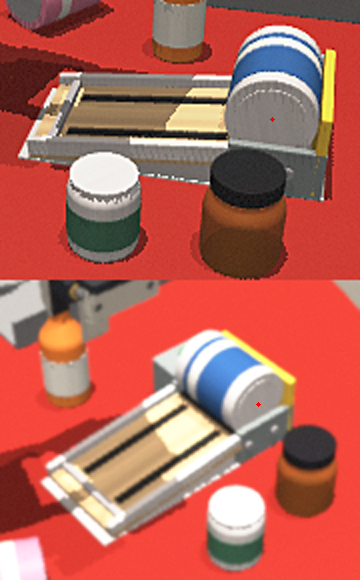

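The tin lies against the stop, with the predicted seat point at the centre of its end face in both views. The bystanders are in place and the arm is clear.

```bash
python3 -c "
from cell import robot; print(robot.hand_in())"
```

```text
the job is handed in; nothing more can be done
None
```

The blue tin now lies between the two rollers against the yellow stop. I pushed it up the ramp with two partly open fingertips at about 20 mm/s, slowing to 10 mm/s near the top, then backed away, went up and handed in at about 15 s.

- **Seated:** A gentle follow-up push was blocked at about 19 N. The predicted seat point fell on the tin's end-face centre in both final pictures.
- **Last stretch:** After the first roller the tin sank into the seat by itself, a little ahead of the fingers, as the description says it does. I followed up behind it.
- **Bystanders:** The spray bottle, jar and small can look unmoved in the pictures, and the robot is touching nothing.
- **Disagreement:** The fingers met the seated tin about 3 mm earlier than I had worked out from the finger width. The outcome was not affected.
- **Failed call:** The first move call was refused for missing keys, before any motion.

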